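Nudge the mould template onto its locating pins

ROBOT

A 6-joint arm with a two-finger parallel gripper is mounted at the origin on the work surface. World frame = base frame: x ahead of the robot, y to its left, z up, the work surface at z = 0. Lengths are in m, angles in rad, forces in N, time in s.
With the tool pointing down it reaches from about 0.4 to 0.825 m from the base axis. Payload 7 kg.
Tool frame: the origin (TCP) lies at the very end of the fingers, on their centre line; the grasp point (between the pads) lies 19 mm behind it (bot.grip_depth is the distance from the TCP to the grasp point, in m); z points along the fingers, y is the direction in which the jaws open and shut (so a half turn about z gives the same grasp; the last joint's range is limited). The gripper opens to 88 mm and grips with 3 to 60 N. Pads are 19 mm wide; open, the fingers measure 130 mm over their backs; the gripper's body (78 mm by 193 mm) begins 47 mm behind the grasp point.
Start: joints at [1.447, 0.359, 0.012, 0, -1.224, -0.288], TCP at [0.27, 0.619, 0.227] pointing down, gripper open.
Joint ranges: [-3.07, 3.07], [-1.43, 2.12], [-1.02, 1.25], [-3.03, 1.67], [-3.05, -0], [-3.03, 3.03]. Speed limits (rad/s): [2.39, 2.39, 3.01, 3.14, 3.14, 3.14].

INTERFACE

Orientations are given as a unit quaternion [x, y, z, w].
In Python, from bench import bot, solver, vision, telemetry gives the robot as it stands. Calls block until the motion is done:
- bot.movep(position, orientation): joint-space move of the TCP to a pose.
- bot.movel(position, orientation=None, velocity=0.15, stop_force=None): straight line of the TCP; orientation=None keeps the orientation; velocity is the mean speed in m/s. With stop_force (N) it stops when the force on the tool has changed by that much, and returns True; else False.
- bot.move_joints(angles): joint-space move.
- bot.gripper_to(opening, grasp_force=None): opening from 0.0 (shut) to 1.0 (fully open); grasp_force is the grip in N (None keeps the last); returns when the fingers have stopped.
- bot.hold(seconds).
- solver.ik(position, orientation): joint angles nearest the present ones, or None.
- vision.capture(name): name is "scene" or "top"; returns a dict with "pixels" (400x640x3 uint8, blue, green, red), "fov_y" (degrees; the focal length in pixels is half the picture's height over the tangent of half this angle, whatever the lens; pixels are square), "cx", "cy" (the principal point, pixels), "xyz" and "attitude" of the camera in the world. Camera axes: x right, y up, looking along -z (the intrinsics and any distortion apply to the point x, -y, -z); pixel columns grow to the right and rows downward; lengths in m; the calibration is good to about 2 mm. A picture is of the moment at which its call begins. There is no depth.
A pose or a line that the arm cannot do raises bot.IKError and nothing moves.
- bot.finish_job(): hands the job in, once; it reports no verdict.
Readings, each from a call of its own:
- telemetry.read_time_s(): time.
- telemetry.read_joint_pos(): joint angles.
- telemetry.read_qd(): joint speeds.
- telemetry.read_joint_efforts(): joint torques, N m.
- telemetry.read_position(): TCP position.
- telemetry.read_orientation(): TCP orientation.
- telemetry.read_ft_force(): force on the tool from outside, world axes, zero at the start.
- telemetry.read_moment(): the same for the moment, N m.
- telemetry.read_gripper_width(): opening from 0.0 (shut) to 1.0 (fully open).
Only numpy, scipy, OpenCV 4.12 (cv2) and the standard library are available. Lean on these libraries where they do the work, as an engineer would, in place of code of your own. Each camera call takes 0.05 s, during which the arm holds its last target. There are 200 camera calls.

TASK

The white template plate is lying crooked on the metal mould base, riding on top of the base's two locating pins. Push it sideways by its edges with the fingertips until its two small holes drop over the pins and it lies flat on the base. Do not lift the plate or tip it up, and leave all the other things where they are.

Things in the scene. Friction and masses are not known exactly. Their poses are not given: they have to be found in the camera images.
- base: Mould base: flat dark grey metal slab 240 (x) x 380 (y) x 12 mm, fixed to the bench, yaw within 0.25 rad. Origin: centre of its underside, z up. Its two steel locating pins stand in its right (-y) half, under the plate at the start, at base (x, y) = (-45, -100) and (45, -100). Four flat bright 44 mm squares mark the mould wells.
- plate: Template plate: loose white plastic, 140 (x) x 250 (y) x 10 mm, about 0.25-0.5 kg. Origin: centre of its underside; axes as the base's. Starts 25-45 mm too far to base +y, up to 25 mm off in x, turned up to 0.12 rad, tilted 0.05 rad: right part on the pin tips, left edge on the base. Seated: origin at base (0, -40, 12) mm, axes parallel. Has four 48 mm square openings at (+-33, 5), (+-33, 70).
- pin_near (a point): Foot of the pin nearer the robot, on its axis, at the base's top face: base (-45, -100, 12) mm. Pin 12 mm in diameter, 11 mm tall: straight for 5 mm, then a cone to a 5 mm wide tip.
- pin_far (a point): Foot of the pin farther from the robot, same shape: base (45, -100, 12) mm.
- hole_near (a point): Centre, at the plate's underside, of the 17 mm locating hole that belongs on pin_near: plate (-45, -60, 0) mm. The hole drops on and centres itself from about 4 mm off; seated it has 2 mm of play and lies 12 mm above the bench.
- hole_far (a point): Centre, at the plate's underside, of the 17 mm locating hole that belongs on pin_far: plate (45, -60, 0) mm.
- cup: Bystander, a small steel measuring cup, loose: 58 across, 52 high, standing beyond the base (mm). Origin at its underside. Leave alone.
- tub: Bystander, a low red tub with a clear lid, loose: 80 across, 40 high, beyond the base (mm). Origin at its underside. Leave alone.
- tamper: Bystander, a small white tamper, loose: 44 across, 74 high, right of the base (mm). Origin at its underside. Leave alone.
- spatula: Bystander, a spatula, loose: 270 long, 18 high, lying left of the base (mm). Origin at its underside. Leave alone.
- bowl: Bystander, a green mixing bowl, loose: 210 across, 85 high, far left (mm). Origin at its underside. Leave alone.
- jug: Bystander, a tall white jug with a handle, loose: 100 across, 140 high, near right (mm). Origin at its underside. Leave alone.

How it is judged:
By the outcome, as a careful person would: the job done as asked, in the order asked, and still so for the second after the job is handed in, with the robot touching nothing.
It also fails if it takes over 58 s, if anything falls off the work surface, if the arm or the gripper's body presses on something with over 40 N, if the wrist force passes 120 N, or if a joint passes its speed limit or range.

## Working session

There is one attempt and no reset: what is moved stays moved. The work goes in short steps, each a Python script; the robot and the scene stay as the last script left them, time stands still between calls to the robot, and variables do not carry over. Pictures are saved under pics/ and viewed, about 8 in all and at most 12, crops included, and the job is handed in when it is done.

```bash
ls; mkdir -p pics; python3 - <<'E'
from bench import bot, solver, vision, telemetry
import cv2
for n in ("top","scene"):
    c=vision.capture(n); cv2.imwrite(f"pics/{n}0.png",c["pixels"]); print({k:v for k,v in c.items() if k!="pixels"})
print(telemetry.read_time_s(),telemetry.read_orientation())
E
```

```text
pics
{'fov_y': 55.84280607746889, 'cx': 322.7175455905323, 'cy': 197.24869449830004, 'xyz': array([0.43040834, 0.0412378 , 1.34810075]), 'attitude': array([ 0.03013492, -0.04700038, -0.69992074,  0.71203498])}
{'fov_y': 46.72250306290945, 'cx': 315.39427660319257, 'cy': 205.09295096942154, 'xyz': array([ 1.05053263, -0.56432837,  1.10056883]), 'attitude': array([0.29725262, 0.10252145, 0.30455867, 0.89909635])}
0.1 [ 9.78864288e-01 -2.04509469e-01 -7.71115581e-05  7.59299891e-04]
```

View pics/top0.png

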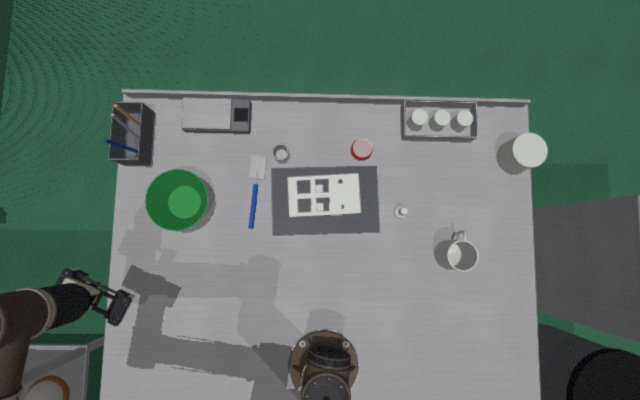

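View pics/scene0.png

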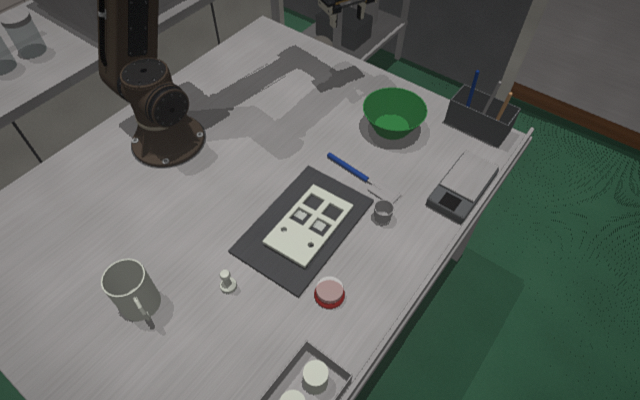

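Top: base spans about cols 271–379, rows 166–235; plate about (288–360, 174–217). The tamper is at (401,212), the tub at (362,150), the cup at (281,154) and the spatula at col 253. I'll rectify both views to metric plan views.

```bash
cat > h.py <<'E'
from bench import bot, solver, vision, telemetry
import cv2, numpy as np
from scipy.spatial.transform import Rotation as R
def H(c,z,x1,y1,s):
    """homography from rectified px (u right=-y, v down=-x; s m/px, origin x1,y1) to image px at plane z"""
    f=200/np.tan(np.radians(c["fov_y"]/2)); Rt=R.from_quat(c["attitude"]).as_matrix().T
    K=np.array([[f,0,c["cx"]],[0,f,c["cy"]],[0,0,1]])@np.diag([1,-1,-1])
    W=np.array([[0,-s,x1],[-s,0,y1],[0,0,z]])-np.outer(c["xyz"],[0,0,1])
    return K@Rt@W
def rect(c,z,x1,y1,w,h,s):
    return cv2.warpPerspective(c["pixels"],H(c,z,x1,y1,s),(w,h),flags=cv2.INTER_CUBIC|cv2.WARP_INVERSE_MAP)
def proj(c,P):
    P=np.atleast_2d(P); f=200/np.tan(np.radians(c["fov_y"]/2))
    q=(P-c["xyz"])@R.from_quat(c["attitude"]).as_matrix()
    return np.c_[c["cx"]+f*q[:,0]/-q[:,2], c["cy"]-f*q[:,1]/-q[:,2]]
E
python3 - <<'E'
from h import *
for n in ("top","scene"):
    c=vision.capture(n); cv2.imwrite(f"pics/{n}r.png",rect(c,.012,.76,.27,700,550,.0008))
E
```

```text
(no output)
```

View pics/topr.png

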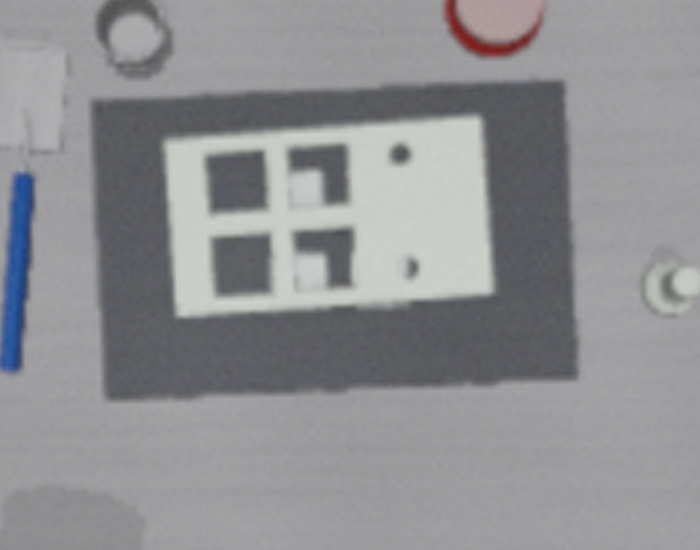

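View pics/scener.png

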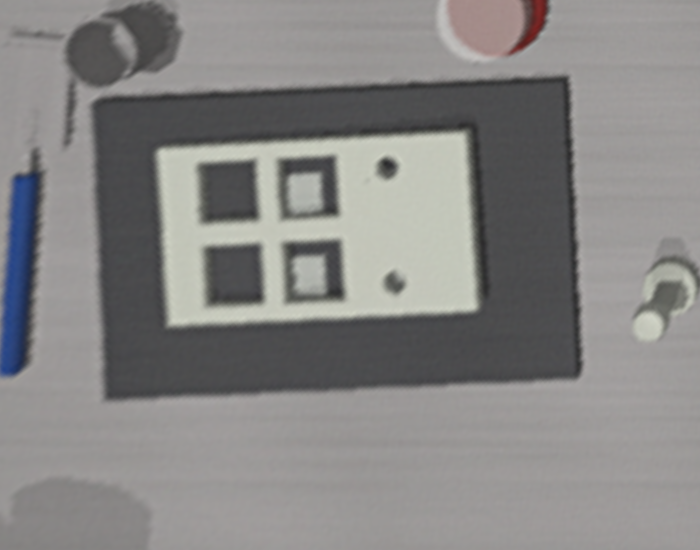

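Both plan views agree. Base corners are near (92,100), (565,82), (578,379) and (106,399). The plate is offset to +y and +x and turned slightly. Next, a subpixel edge fit.

```bash
cat >> h.py <<'E'
from scipy.optimize import least_squares
from scipy.ndimage import map_coordinates
def T(p,tilt,Q):   # local -> world; tilt = rotation about local x raising -y end, pivot left(+y) edge
    z0=p[3]; r=R.from_euler("zx",[p[2],tilt])
    piv=np.array([0,.125,0]); 
    return (r.apply(Q-piv)+R.from_euler("z",p[2]).apply(piv)) + [p[0],p[1],z0]
def fit(cams,L,Wd,ztop,z0,tilt,p,w=6.,edges=(0,1,2,3),extra=[]):
    """fit x,y,yaw of a rectangle L(x) x Wd(y), face at local height ztop"""
    a,b=L/2,Wd/2; C=np.array([[a,b],[a,-b],[-a,-b],[-a,b]])  # edges: far,right,near,left
    S=[(C[i]+(C[(i+1)%4]-C[i])*t) for i in edges for t in np.linspace(.08,.92,40)]
    S=np.c_[np.array(S),np.full(len(S),ztop)]
    nrm=np.array([[[1,0],[0,-1],[-1,0],[0,1]][i] for i in edges for _ in range(40)],float); nrm=np.c_[nrm,np.zeros(len(nrm))]
    for it in range(6):
        obs=[]
        for c in cams:
            g=cv2.GaussianBlur(c["pixels"],(0,0),.7).mean(2)
            A=proj(c,T([*p,z0],tilt,S)); B=proj(c,T([*p,z0],tilt,S+nrm*1e-3)); n=B-A; px=np.linalg.norm(n,axis=1,keepdims=True); n/=px
            t=np.arange(-w,w+.01,.25); X=A[:,None]+n[:,None]*t[None,:,None]
            I=map_coordinates(g,[X[...,1],X[...,0]],order=1); G=np.abs(np.gradient(I,axis=1))
            k=G.argmax(1); wt=np.where(np.abs(np.arange(len(t))[None]-k[:,None])<=6,G,0)
            obs.append((c,A+n*((wt*t).sum(1)/wt.sum(1))[:,None],n,px[:,0]))
        def res(q): return np.concatenate([((proj(c,T([*q,z0],tilt,S))-O)*n).sum(1)/px for c,O,n,px in obs])  # mm
        p=least_squares(res,p,loss="soft_l1",f_scale=.7,x_scale=[1e-3,1e-3,1e-2]).x; w=max(3.,w-1)
    e=res(p).reshape(len(cams),len(edges),40)
    return p,np.median(e,2)
def measure(tilt=.05,guess=None,cams=None,verbose=True):
    cams=cams or [vision.capture("top"),vision.capture("scene")]
    out=[]
    b0=np.array([.568,.002,.042])
    for cs in ([cams[0]],[cams[1]],cams):
        b,eb=fit(cs,.24,.38,.012,0,0,b0)
        g=b0+[.017,.006,.03] if guess is None else np.array([*(b[:2]+R.from_euler("z",b[2]).as_matrix()[:2,:2]@guess[:2]),b[2]+guess[2]])
        q,eq=fit(cs,.14,.25,.010,.012,tilt,g)
        rel=R.from_euler("z",-b[2]).as_matrix()[:2,:2]@(q[:2]-b[:2])
        if verbose: print("base",b.round(4),eb.round(2).tolist(),"\n plate",q.round(4),eq.round(2).tolist(),"\n rel mm",(rel*1e3).round(2),"yaw",round(q[2]-b[2],4))
    return b,q,np.array([*rel,q[2]-b[2]]),cams
E
python3 - <<'E'
from h import *
measure()
E
```

```text
base [0.5683 0.0029 0.0478] [[-0.5, 0.4, -0.52, 0.21]] 
 plate [0.5858 0.007  0.076 ] [[-2.15, -2.5, -0.77, -2.54]] 
 rel mm [17.62  3.3 ] yaw 0.0282
base [5.704e-01 3.000e-04 3.990e-02] [[-1.1, -0.92, -1.73, -1.65]] 
 plate [0.5788 0.0136 0.0552] [[-1.36, 4.56, -1.71, 3.73]] 
 rel mm [ 8.91 12.93] yaw 0.0153
base [0.5688 0.0021 0.0466] [[0.09, 1.23, -1.02, -0.5], [-2.67, -2.82, -0.12, 0.29]] 
 plate [0.5824 0.0095 0.063 ] [[-4.68, -5.06, 2.07, 0.08], [2.06, 6.75, -5.33, -0.47]] 
 rel mm [13.98  6.81] yaw 0.0164
```

```bash
sed -i 's/r=R.from_euler("zx",\[p\[2\],tilt\])/r=R.from_euler("ZX",[p[2],-tilt])/' h.py
python3 - <<'E'
from h import *
b,q,rel,cams=measure()
# overlay check
for c,n in zip(cams,"ts"):
    im=cv2.resize(c["pixels"],None,fx=4,fy=4,interpolation=cv2.INTER_CUBIC)
    def dr(p,z0,t,x,y,a,bb,z,col):
        P=np.array([[x+a,y+bb,z],[x+a,y-bb,z],[x-a,y-bb,z],[x-a,y+bb,z]]); u=proj(c,T([*p,z0],t,P))
        cv2.polylines(im,[np.int32((u+.5)*4)],True,col,1)
    dr(b,0,0,0,0,.12,.19,.012,(0,0,255))
    dr(q,.012,.05,0,0,.07,.125,.01,(0,0,255))
    for sx in(-.033,.033):
        for y in(.005,.07): dr(q,.012,.05,sx,y,.024,.024,.01,(0,160,0))
    for sx in(-.045,.045): dr(q,.012,.05,sx,-.06,.0085,.0085,.01,(255,0,0))
    u=proj(c,[[.57,0,.012]])[0]*4; cv2.imwrite(f"pics/ov_{n}.png",im[int(u[1])-250:int(u[1])+250,int(u[0])-330:int(u[0])+330])
cv2.imwrite("pics/ov.png",cv2.resize(np.hstack([cv2.imread("pics/ov_t.png")[50:450,50:600],cv2.imread("pics/ov_s.png")[50:450,50:600]]),(800,291),interpolation=cv2.INTER_AREA))
for a in (b[2],b[2]-np.pi/2,b[2]+np.pi/2):
    print(a,solver.ik([.66,.03,.1],R.from_euler("ZX",[a,np.pi]).as_quat()),solver.ik([.58,.15,.1],R.from_euler("ZX",[a,np.pi]).as_quat()))
E
```

```text
base [0.5683 0.0029 0.0477] [[-0.37, 0.31, -0.47, 0.23]] 
 plate [0.585  0.0077 0.0676] [[-0.81, -0.92, -0.87, -0.82]] 
 rel mm [16.89  3.98] yaw 0.0199
base [5.704e-01 3.000e-04 3.990e-02] [[-1.13, -0.93, -1.73, -1.63]] 
 plate [0.584  0.0077 0.0635] [[-0.7, -1.23, -0.9, -1.55]] 
 rel mm [13.86  6.78] yaw 0.0236
base [0.5688 0.0021 0.0466] [[0.07, 1.14, -1.01, -0.52], [-2.63, -2.84, -0.12, 0.29]] 
 plate [0.5845 0.0076 0.0657] [[-1.33, -0.82, -0.33, -0.88], [-0.22, -0.94, -1.36, -1.63]] 
 rel mm [15.93  4.73] yaw 0.0191
0.046619116570824445 [ 3.39970199e-01  4.33956358e-01 -1.78717144e-01  4.44089210e-16
 -9.58122825e-01  1.27744524e+00] [ 5.78969980e-01  3.44913798e-01 -3.22442769e-01  4.44089210e-16
 -9.03439760e-01  1.03844546e+00]
-1.524177210224072 [ 0.3399702   0.43395636 -0.17871714  0.         -0.95812282 -0.29335108] [ 0.57896998  0.3449138  -0.32244277  0.         -0.90343976 -0.53235086]
1.617415443365721 [ 0.3399702   0.43395636 -0.17871714  0.         -0.95812282  2.84824157] [ 0.57896998  0.3449138  -0.32244277  0.         -0.90343976  2.60924179]
```

View pics/ov.png

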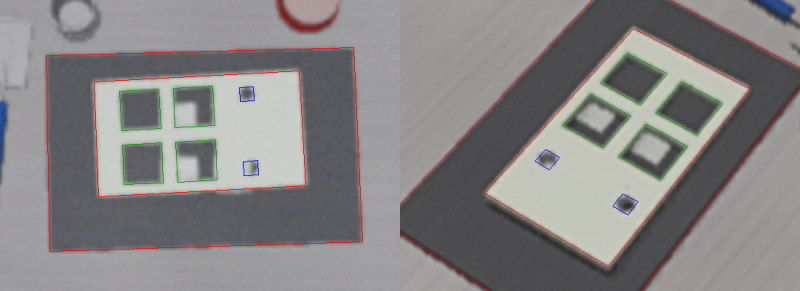

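Overlay fits to about 1 mm in both views. Plate relative to base ≈ (16, 5) mm, yaw +0.02; the target is (0, −40), 0. First I push the far edge with both open fingertips, which also squares the yaw.

```bash
cat >> h.py <<'E'
B=np.array([.5690,.0016,.0450])
def W(x,y,z): # base mm -> world
    c,s=np.cos(B[2]),np.sin(B[2]); return [B[0]+(c*x-s*y)/1e3,B[1]+(s*x+c*y)/1e3,z]
def Q(a): return R.from_euler("ZX",[B[2]+a,np.pi]).as_quat()
E
python3 - <<'E'
from h import *
q=Q(0)
bot.movep(W(106,8,.15),q)
bot.movel(W(106,8,.04),q,.15); print(bot.movel(W(106,8,.016),q,.05,stop_force=10))
print(telemetry.read_position(),telemetry.read_ft_force())
print(bot.movel(W(82,8,.016),q,.03,stop_force=25),telemetry.read_ft_force())
bot.movel(W(106,8,.016),q,.1); bot.movel(W(106,8,.12),q,.2)
bot.movep(W(20,260,.25),Q(-np.pi/2))
print(telemetry.read_time_s())
b,p,rel,c=measure(guess=[.003,.005,0])
E
```

```text
False
[0.67452918 0.01428522 0.01576731] [-0.13308304 -0.35606085  0.76116121]
False [1.37409636 0.04111903 0.72736795]
8.25
base [0.5683 0.0029 0.0471] [[-0.39, 0.21, -0.5, 0.31]] 
 plate [0.5703 0.0087 0.0419] [[-0.94, -0.82, -1.01, -0.89]] 
 rel mm [2.31 5.73] yaw -0.0052
base [ 5.704e-01 -2.000e-04  4.340e-02] [[-1.08, -0.63, -1.75, -1.49]] 
 plate [0.5693 0.0087 0.0397] [[-0.59, -1.13, -0.71, -1.28]] 
 rel mm [-0.79  8.9 ] yaw -0.0037
base [0.5688 0.0019 0.0463] [[0.08, 1.44, -1.05, -0.56], [-2.62, -2.61, -0.17, 0.52]] 
 plate [0.5697 0.0087 0.041 ] [[-1.45, -0.86, -0.29, -0.93], [-0.06, -0.93, -1.14, -1.36]] 
 rel mm [1.22 6.75] yaw -0.0053
```

```bash
python3 - <<'E'
from h import *
q=Q(-np.pi/2)
bot.movep(W(1,153,.15),q)
bot.movel(W(1,153,.04),q,.15); print(bot.movel(W(1,153,.0155),q,.05,stop_force=10))
print(bot.movel(W(1,98,.0155),q,.04,stop_force=25),telemetry.read_ft_force())
print(telemetry.read_time_s())
cs=[vision.capture("top"),vision.capture("scene")]
cv2.imwrite("pics/p1.png",np.hstack([rect(c,.022,.68,.17,400,300,.001) for c in cs]))
E
```

```text
False
False [ 0.07546776 -0.66884541  0.6115861 ]
12.0417
```

View pics/p1.png

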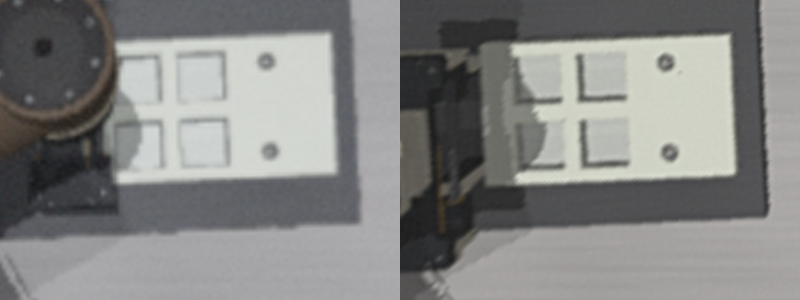

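Pins show centred in both holes, at about (267,62) and (270,151). At plane z = 22 mm the plate's right edge is at col ~333 in both views, which suggests it has dropped. I'll back off and measure with zero tilt and with 0.05 tilt.

```bash
python3 - <<'E'
from h import *
q=Q(-np.pi/2)
bot.movel(W(1,115,.0155),q,.06); bot.movel(W(1,115,.15),q,.2)
bot.movep(W(-20,330,.25),q); bot.hold(.3)
print(telemetry.read_time_s())
b,p,rel,cs=measure(tilt=0,guess=[0,-.04,0])
print("--tilt .05"); measure(tilt=.05,guess=[0,-.04,0],cams=cs)
cv2.imwrite("pics/p2.png",np.vstack([np.hstack([rect(c,.022,.70,.22,400,300,.001) for c in cs]),np.hstack([rect(c,.017,.68,-.02,400,300,.0006) for c in cs])]))
E
```

```text
14.6417
base [0.5683 0.0028 0.048 ] [[-0.38, 0.4, -0.57, 0.31]] 
 plate [ 0.5716 -0.0379  0.0435] [[-0.95, -1.13, -1.06, -1.11]] 
 rel mm [  1.37 -40.78] yaw -0.0046
base [5.704e-01 3.000e-04 3.970e-02] [[-1.12, -0.93, -1.72, -1.61]] 
 plate [ 0.5702 -0.0373  0.0405] [[-0.6, -0.56, -0.7, -0.62]] 
 rel mm [ -1.72 -37.61] yaw 0.0008
base [0.5688 0.0021 0.0467] [[-0.09, 1.2, -1.08, -0.48], [-2.62, -2.8, -0.17, 0.18]] 
 plate [ 0.5707 -0.0375  0.0417] [[-1.7, -1.53, -0.18, -0.69], [0.02, -0.2, -1.3, -0.85]] 
 rel mm [  0.1  -39.63] yaw -0.005
--tilt .05
base [0.5683 0.0028 0.048 ] [[-0.38, 0.4, -0.57, 0.31]] 
 plate [ 0.5709 -0.0375  0.0387] [[-0.58, -0.42, -0.65, -0.33]] 
 rel mm [  0.74 -40.37] yaw -0.0093
base [5.704e-01 3.000e-04 3.970e-02] [[-1.12, -0.93, -1.72, -1.61]] 
 plate [ 0.573  -0.0409  0.0565] [[-0.08, -2.63, -0.24, -3.86]] 
 rel mm [  0.98 -41.31] yaw 0.0168
base [0.5688 0.0021 0.0467] [[-0.09, 1.2, -1.08, -0.48], [-2.62, -2.8, -0.17, 0.18]] 
 plate [ 0.5717 -0.0377  0.0438] [[0.04, -0.13, -1.44, -0.37], [-1.21, -5.43, 0.71, -0.64]] 
 rel mm [  1.08 -39.83] yaw -0.0029
```

View pics/p2.png

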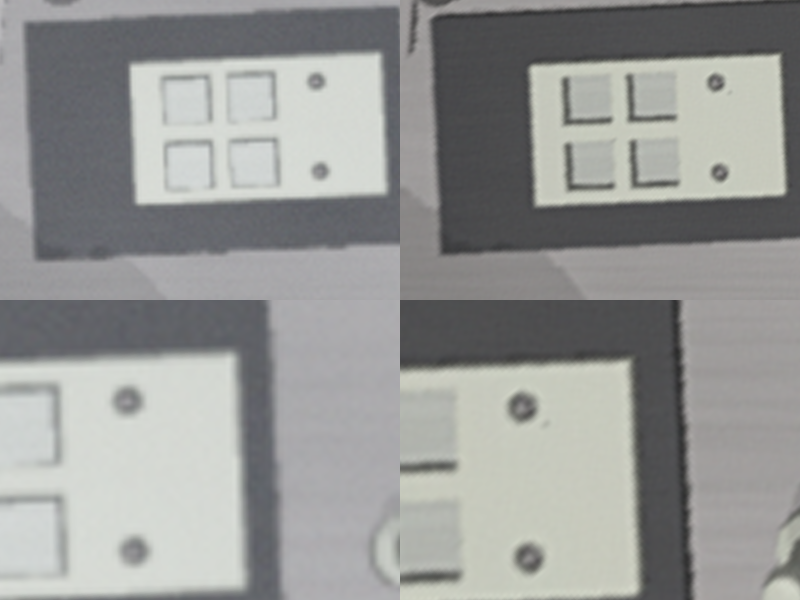

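The flat model fits evenly (0.6 mm residuals in the scene view, against up to 3.9 mm if tilted). Both pin tips are centred in their holes, and all four wells fill the openings. Handing in.

```bash
python3 - <<'E'
from h import *
bot.finish_job(); print(telemetry.read_time_s())
E
```

```text
the job is handed in; nothing more can be done
the job is handed in; nothing more can be done
```

The plate is seated on both pins and lying flat, and I handed the job in at about 15 s. I pushed its far edge about 16 mm towards the robot, then its left edge about 45 mm to the right. Both pushes used the two open fingertips, and contact forces read under about 2 N after each push. Nothing was lifted.

- **Position:** the last fit with both cameras put the plate at base (0.1, −39.6) mm with −0.005 rad of yaw, against a target of (0, −40) mm and 0.
- **Flatness:** a flat plate fits evenly in both views. In the scene view a 0.05 rad tilt leaves up to 3.9 mm of error, but the top view alone cannot tell the two apart.
- **Pins:** both pin tips show centred in their holes.
- **Disagreement:** taken singly, the two cameras differ by about 3 mm in the plate's position on the base: (1.4, −40.8) mm from the top view and (−1.7, −37.6) mm from the scene view. The same difference was there before I moved anything, so I put it down to camera calibration.
- **Bystanders:** I planned the paths to stay clear of them, but did not measure them again at the end.

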